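# Load a sample on the vacuum chuck and press the hold key

## Robot

A 6-joint arm with a two-finger parallel gripper is mounted at the origin on the work surface. World frame = base frame: x ahead of the robot, y to its left, z up, the work surface at z = 0. Lengths are in m, angles in rad, forces in N, time in s.
With the tool pointing down it reaches from about 0.375 to 0.925 m from the base axis. Payload 5.7 kg.
Tool frame: the origin (TCP) lies midway between the tips of the shut fingers; the grasp point (between the pads) lies 19 mm behind it; z points along the fingers, y is the line along which they close (so a half turn about z gives the same grasp; the last joint's range is limited). The gripper opens to 88 mm and grips with 3 to 60 N. Pads are 20 mm wide; open, the fingers measure 115 mm over their backs; the gripper's body (75 mm by 178 mm) begins 61 mm behind the grasp point.
Start: joints at [-1.392, 0.359, 1.51, -0, 1.272, -0.115], TCP at [0.174, -0.574, 0.223] pointing down, gripper open.
Joint ranges: [-2.97, 2.97], [-1.01, 2.36], [0.21, 2.38], [-0.96, 4.11], [0.2, 2.71], [-2.98, 2.98]. Speed limits (rad/s): [2.39, 2.39, 3.14, 3.14, 3.14, 3.14].

## Interface

Orientations are given as a rotation vector (axis times angle).
In Python, from rig import robot, eyes, sign_off gives the robot as it stands. The module is installed in compiled form; this text tells all that it offers.
- The arm moves only by the tool move_arm, never from a script. Its argument "moves" is a list that holds one entry, the list of rows, each a list of 5 numbers: the shift along the world's x, y, z in cm, then the turn about the world's z in rad, then the opening, from 0 (shut) to 1 (fully open). A call has exactly 5 rows; each row shifts and turns the commanded pose from where the row before left it; what a row does not reach is not made up. A row lasts 1/8 s, in which the tool goes at most 62.5 mm and 10.7 degrees, less where a joint would pass 70% of its speed; a pose out of reach is approached as far as the arm can. A call with a gripper value outside its range is refused whole. The fingers move at their own pace and stop on an object; "newtons" is the grip in N (left out, the last holds). Time passes only in rows, so rows that do not move let the fingers close, or fill a call up. It gives the time, the measured TCP pose, the force, the opening and the grip force at its end, in the units of the state.
- robot.observe(): the state, without advancing time (a new reading comes with each control period).
- eyes.read_camera(name): name is "side" or "top" or "wrist"; returns (picture, depth): 420x560x3 uint8, blue, green, red; 420x560 float32, m along the optical axis (not along the pixel's ray), 0 where there is no reading.
- eyes.calibration(name): a dict with "intrinsics" (3x3 intrinsics, pixels), "xyz" and "rotation" of the camera in the world. Camera axes: x right, y down, z forward; pixel columns grow to the right and rows downward; lengths in m; the calibration is good to about 2 mm. A picture is of the moment at which its call begins: read the wrist's pose just before it. calibration takes no time and is no camera call; for the wrist camera it gives the pose at the moment of the call.
- sign_off(): hands the job in; it is judged then, once.
Trained networks look in the newest picture that a camera, given by its name, has taken for a name from the list of things; names that differ only in an ending like _2 or _b are one class to them, and where a whole thing is asked for, a point or a joint stands for the part that bears it (a point fixed in the world has none). Each returns a list of dicts, best first, with "confidence" (0 to 1); they miss things now and then, are a little off and sometimes report something else, mostly with a low value. They report only what shows in the picture. A call takes as long as a camera call. They do not tell look-alikes from the thing itself.
- eyes.silhouettes(camera, name): "pixels" (420x560 bool, what is visible of it) and "uv" ([column, row] in pixels, amid what is visible of it).
The state is a dict: "t": time; "qpos": joint angles; "dq": joint speeds; "tau": joint torques, N m; "eef_pos": TCP position; "tool_rot": TCP orientation; "contact_force": force on the tool from outside, world axes, zero at the start; "ft_torque": the same for the moment, N m; "width": opening from 0.0 (shut) to 1.0 (fully open); "grip_force": force on a finger pad.
Only numpy, scipy, OpenCV 4.12 (cv2) and the standard library are available. Lean on these libraries where they do the work, as an engineer would, in place of code of your own. Each camera call takes 0.05 s, during which the arm holds its last target. There are 200 camera calls.

## Task

Stand the sample carrier with the green chip upright in the middle of the round vacuum chuck, inside the dark rings, and let go of it. Then switch the vacuum on: press the blue membrane key on the control pad with a fingertip until you feel it resist with about 5 N, without ramming it, and come off it again. Leave the orange key alone.

Things in the scene. Friction and masses are not known exactly. Their poses are not given: they have to be found in the camera images.
- carrier_green_mid (a point): The sample carrier to load: a plain upright aluminium cylinder, 40 mm in diameter and 48 mm tall (about 0.14 kg), loose on the table, with a green band near its top and a green 22 mm square chip on top. This point is its centre, 24 mm above its underside; z is its long axis, up. Two similar carriers, one with a yellow chip and one bare, stand at least 80 mm away, centre to centre, and are not wanted.
- chuck (a point): The round aluminium vacuum chuck, a flat plate of 120 mm diameter with thin dark rings, on a fixed square stage 160 mm wide that is left or right on the table and may be turned. This point is the centre of its top face, 50 mm above the table; z is up. The innermost dark ring is 80 mm in inner diameter; the carrier belongs inside it.
- key_blue: The key to press: a flat round blue membrane key, 36 mm in diameter, on a fixed white control pad (120 mm by 180 mm, 22 mm high, with a small green screen behind the keys). The origin is the centre of the key's top face, 26.5 mm above the table and 4 mm proud of the pad; z is up. It is stiff and hardly moves: it starts to give at 1.2 N, sinks 0.6 mm at 5 N (6 N per mm) and stops hard at 3 mm. It responds at 4 N; more than 45 N breaks it.
- key_orange: The vacuum release key, an orange key like the blue one and on the same pad, 84 mm from it, centre to centre; either may be on the left. The origin is the centre of its top face. It must not be pressed.
Mind the look-alikes: they are no part of the job. Leave any brown, pink or purple look-alike of the part that bears carrier_green_mid alone.

How it is judged:
On the way, in this order (a step that is already met when the one before it is completed fails the run):
1. the green carrier stands upright inside the rings in the middle of the chuck, let go (horizontal distance between carrier_green_mid and chuck below 0.022 m and z of carrier_green_mid in the frame of chuck between 0.018 and 0.029 m and angle between carrier_green_mid's own z axis and vertical below 0.17 rad and distance between the grasp point and carrier_green_mid above 0.06 m), for 0.2 s.
2. the blue key is pressed by a finger with at least 4 N (contact force between key_blue and the fingers above 4 N), for 0.04 s.
At the end, for the whole second after the job is handed in: The green carrier stands upright (within 10 degrees) on the chuck, its centre within 22 mm of the chuck's centre, released; after that the blue key has been pressed with at least 4 N, and nothing touches the key any more (horizontal distance between carrier_green_mid and chuck below 0.022 m and z of carrier_green_mid in the frame of chuck between 0.018 and 0.029 m and angle between carrier_green_mid's own z axis and vertical below 0.17 rad and contact force between key_blue and anything else below 0.5 N).
It fails at once if the orange key is pressed (more than 2 N) (contact force between key_orange and anything else above 2 N).
It fails at once if the blue key is rammed (more than 45 N) (contact force between key_blue and anything else above 45 N).
It also fails if it takes over 67 s, if anything falls off the work surface, if the arm or the gripper's body presses on something with over 40 N, if the wrist force passes 120 N, or if a joint passes its speed limit or range.

## Working session

There is one attempt and no reset: what is moved stays moved. The work goes in short steps, Python scripts to look and compute and a tool call to move; the robot and the scene stay as the last step left them, time stands still between calls to the robot, and variables do not carry over. Pictures are saved under pics/ and viewed, at most 10 in all, crops included, and the job is handed in when it is done.

Besides the shell and the picture viewer there is one more tool, called after "Request:" as name(argument=value, ...) on one line, values as JSON. move_arm: Moves the arm, as the interface text tells. Its arguments: {"type":"object","properties":{"moves":{"type":"array"},"newtons":{"type":"number"}},"required":["moves"]}

```bash
mkdir -p pics; cat > h.py <<'E'
import numpy as np, cv2
from rig import robot, eyes, sign_off
def world(cam,dep,cal,mask):
    v,u=np.nonzero(mask&(dep>0)); K=np.array(cal["intrinsics"]); d=dep[v,u]
    p=np.c_[(u-K[0,2])/K[0,0]*d,(v-K[1,2])/K[1,1]*d,d]
    R=np.array(cal["rotation"]); 
    if R.shape!=(3,3): R=cv2.Rodrigues(R)[0]
    return p@R.T+np.array(cal["xyz"])
E
python3 - <<'E'
from h import *
print(robot.observe())
ims=[]
for c in ["top","side"]:
    im,d=eyes.read_camera(c); cal=eyes.calibration(c); ims.append(im)
    print(c,cal)
    for n in ["carrier_green_mid","chuck","key_blue","key_orange"]:
        for r in eyes.silhouettes(c,n):
            m=r["pixels"]; p=world(c,d,cal,m)
            if len(p)==0: continue
            top=p[p[:,2]>np.percentile(p[:,2],90)-.004]
            print(n,round(r["confidence"],2),np.round(r["uv"]),m.sum(),"med",np.median(p,0).round(4),"top",((top.max(0)+top.min(0))/2).round(4),len(top))
    cv2.imwrite(f"pics/{c}0.png",im)
E
```

```text
{'t': 0.0, 'qpos': array([-1.39207464e+00,  3.59487444e-01,  1.51142318e+00,  4.49433959e-05,
        1.27251250e+00, -1.15087401e-01]), 'dq': array([-0.00016472,  0.00128326,  0.00160323, -0.00025861,  0.00057728,
        0.00058153]), 'tau': array([ 1.31746099e-03, -5.15368974e+01, -2.70728016e+01,  6.72074896e-02,
        3.50242259e-02, -1.63920681e-04]), 'eef_pos': array([ 0.1736521 , -0.5735992 ,  0.22182358]), 'tool_rot': array([-3.10594616e+00, -4.59567469e-01,  2.40280234e-05]), 'contact_force': array([ 0.06337419,  1.07893007, -0.47998916]), 'ft_torque': array([-0.04297139, -0.00030472, -0.02183012]), 'grip_force': 0.0, 'width': 1.000557098032085}
top {'intrinsics': array([[436.46904582,   0.        , 276.76161152],
       [  0.        , 436.46904582, 207.90143719],
       [  0.        ,   0.        ,   1.        ]]), 'xyz': array([0.44083366, 0.00930929, 0.928554  ]), 'rotation': array([-2.15533226,  2.15012127, -0.12744805])}
carrier_green_mid 0.9 [274. 216.] 317 med [0.542  0.0238 0.0481] top [0.544  0.0239 0.0496] 239
carrier_green_mid 0.86 [232. 238.] 351 med [0.4992 0
[... 760 characters left out ...]
,   1.        ]]), 'xyz': array([ 0.36753264, -0.66069381,  0.66740349]), 'rotation': array([-2.26390691,  0.30508916, -0.1564434 ])}
carrier_green_mid 0.88 [272. 198.] 410 med [0.5797 0.0877 0.0373] top [0.579  0.077  0.0485] 149
carrier_green_mid 0.65 [301. 202.] 356 med [0.6435 0.0577 0.0407] top [0.6474 0.0681 0.0487] 147
carrier_green_mid 0.62 [240. 208.] 395 med [0.4978 0.0837 0.0383] top [0.5004 0.0964 0.0487] 149
chuck 0.87 [211. 162.] 2769 med [0.4652 0.2668 0.0372] top [0.4716 0.3075 0.0506] 924
key_blue 0.96 [309. 360.] 403 med [ 0.5312 -0.321   0.0261] top [ 0.5319 -0.3205  0.0267] 364
key_orange 0.87 [283. 321.] 307 med [ 0.5091 -0.241   0.0262] top [ 0.5095 -0.2389  0.0268] 273
```

View pics/top0.png

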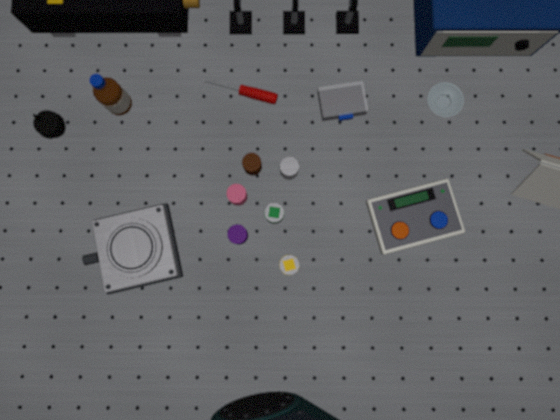

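View pics/side0.png

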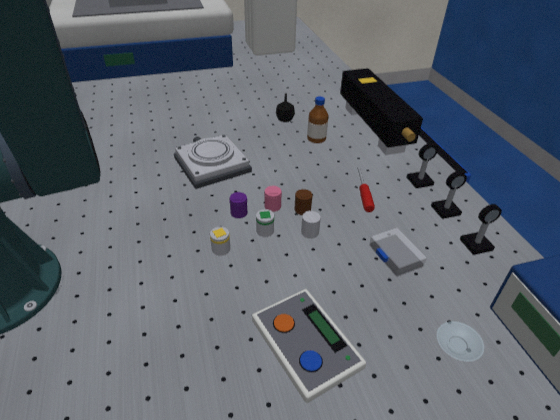

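The top view shows six carrier-like cylinders: green chip (274,212), yellow chip (289,265), bare (289,167), brown (252,163), pink (237,194) and purple (237,234). Only (274,212) has an aluminium body with a green square chip, and the crop should confirm that. The chuck is at (133,247), the blue key at (438,219) and the orange key at (400,230).

```bash
python3 - <<'E'
from h import *
im=cv2.imread("pics/top0.png")
cv2.imwrite("pics/crop1.png",cv2.resize(im[140:290,80:280+30],None,fx=3.4,fy=3.4,interpolation=cv2.INTER_CUBIC))
_,d=eyes.read_camera("top"); cal=eyes.calibration("top")
hsv=cv2.cvtColor(im,cv2.COLOR_BGR2HSV); H,S,V=cv2.split(hsv)
w=np.zeros(H.shape,bool)
def box(u,v,r): m=w.copy(); m[v-r:v+r,u-r:u+r]=1; return m
g=box(274,212,10)&(H>45)&(H<85)&(S>80)
P=world("top",d,cal,g);print("green",g.sum(),P.mean(0))
for n,u,v,a,b in[("blue",438,219,100,130),("orange",400,230,3,18)]:
    m=box(u,v,16)&(H>a)&(H<b)&(S>110); P=world("top",d,cal,m);print(n,m.sum(),np.mean(P,0),(P.max(0)+P.min(0))/2)
gray=cv2.cvtColor(im,cv2.COLOR_BGR2GRAY)
c=cv2.HoughCircles(cv2.resize(gray[200:300,80:190],None,fx=4,fy=4,interpolation=cv2.INTER_CUBIC),cv2.HOUGH_GRADIENT_ALT,1.5,1,param1=100,param2=.7,minRadius=60,maxRadius=150)
if c is not None:
  for x,y,r in c[0][:,:3]:
    u,v=x/4+80,y/4+200; K=cal["intrinsics"]; R=cv2.Rodrigues(cal["rotation"])[0]
    ray=R@np.array([(u-K[0,2])/K[0,0],(v-K[1,2])/K[1,1],1]); o=cal["xyz"]; print("ring",u,v,r/4,(o+ray*(.05-o[2])/ray[2]).round(4))
E
```

```text
green 93 [0.54397128 0.02217764 0.04927287]
blue 252 [ 0.53166555 -0.31864216  0.02638878] [ 0.53174456 -0.31867595  0.02651132]
orange 250 [ 0.50976298 -0.23775036  0.02626088] [ 0.50965607 -0.23776078  0.02604215]
ring 129.5 248.0 22.05106 [0.4702 0.3121 0.05  ]
ring 135.5 247.25 27.132559 [0.4718 0.3001 0.05  ]
ring 140.375 252.125 31.271872 [0.462  0.2899 0.05  ]
ring 131.75 246.125 24.220016 [0.474  0.3078 0.05  ]
ring 132.875 250.25 22.834597 [0.4658 0.3051 0.05  ]
ring 129.875 246.875 21.559809 [0.4725 0.3115 0.05  ]
ring 134.0 248.375 27.58673 [0.4695 0.303  0.05  ]
ring 124.625 241.625 28.561644 [0.483  0.3226 0.05  ]
ring 134.0 256.625 28.951578 [0.453  0.3023 0.05  ]
ring 140.0 242.0 31.414465 [0.4823 0.2915 0.05  ]
ring 127.25 257.375 29.836649 [0.4515 0.3158 0.05  ]
ring 128.375 246.875 33.007145 [0.4725 0.3145 0.05  ]
ring 131.375 254.375 26.177664 [0.4575 0.3078 0.05  ]
ring 131.0 257.375 32.677177 [0.4515 0.3083 0.05  ]
ring 128.0 247.625 33.421524 [0.471  0.3152 0.05  ]
ring 138.125 257.375 34.671688 [0.4516 0.294  0.05  ]
ring 133.25 248.0 28.612772 [0.4703 0.3046 0
[... 297 characters left out ...]
4695 0.303  0.05  ]
ring 127.625 249.875 21.292238 [0.4665 0.3158 0.05  ]
ring 140.75 248.75 21.657005 [0.4688 0.2894 0.05  ]
ring 131.375 242.0 24.959679 [0.4823 0.3089 0.05  ]
ring 137.0 247.25 20.201574 [0.4718 0.2971 0.05  ]
ring 137.375 245.75 18.374111 [0.4748 0.2965 0.05  ]
ring 126.875 250.625 18.35427 [0.465  0.3172 0.05  ]
ring 131.375 254.375 19.19366 [0.4575 0.3078 0.05  ]
ring 138.125 242.75 24.45585 [0.4808 0.2952 0.05  ]
ring 131.375 245.0 19.608746 [0.4763 0.3086 0.05  ]
ring 140.75 248.75 27.965406 [0.4688 0.2894 0.05  ]
ring 132.125 253.625 22.822235 [0.459  0.3064 0.05  ]
ring 124.25 246.125 18.54457 [0.474  0.3229 0.05  ]
ring 126.5 254.75 18.776894 [0.4567 0.3176 0.05  ]
```

View pics/crop1.png

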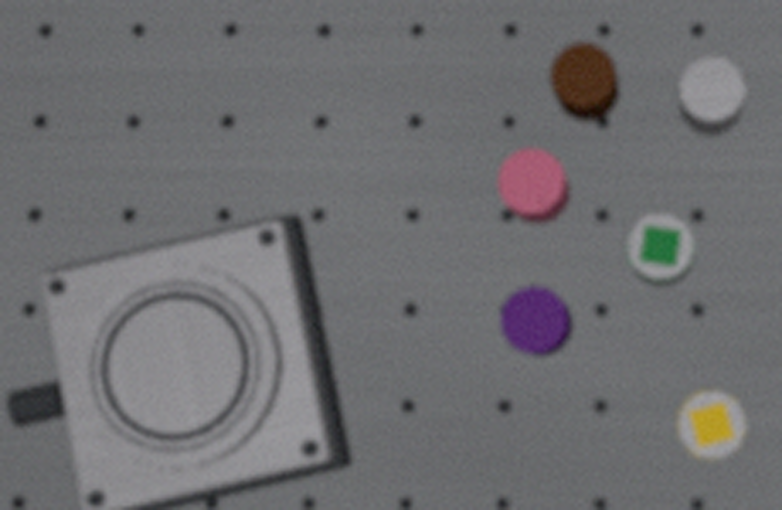

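The crop confirms it: the aluminium carrier with the green square, at (274,212) in the full picture, is at about (0.544, 0.023). The rings centre near (131.5,247.6), which gives about (0.4715, 0.308).

Request:
move_arm(moves=[[[3.1, 5, 0, -0.06, 1], [3.1, 5, 0, -0.06, 1], [3.1, 5, 0, -0.06, 1], [3.1, 5, 0, -0.06, 1], [3.1, 5, 0, -0.05, 1]]], newtons=15)

```text
t: 1.18
eef_pos: [0.3296, -0.3228, 0.2229]
tool_rot: [3.141, 0.002, 0.001]
contact_force: [1.6, -0.6, 0.3]
width: 1.0
grip_force: 0.0
```

Request:
move_arm(moves=[[[3.1, 5, 0, 0, 1], [3.1, 5, 0, 0, 1], [3.1, 5, 0, 0, 1], [3.1, 5, 0, 0, 1], [3.1, 5, 0, 0, 1]]])

```text
t: 1.8
eef_pos: [0.4848, -0.0725, 0.223]
tool_rot: [3.141, 0.006, 0.002]
contact_force: [0.3, -0.5, -0.4]
width: 0.996
grip_force: 0.0
```

Request:
move_arm(moves=[[[3, 4.9, -2, 0, 1], [3, 4.8, -2, 0, 1], [0, 0, -3, 0, 1], [0, 0, -2, 0, 1], [0, 0, 0, 0, 1]]])

```text
t: 2.42
eef_pos: [0.5424, 0.0231, 0.1312]
tool_rot: [-3.141, -0.007, 0.005]
contact_force: [-0.2, -0.5, 0.7]
width: 1.0
grip_force: 0.0
```

```bash
cat > g.py <<'E'
from h import *
import sys
o=robot.observe(); print(o["eef_pos"],o["tool_rot"],o["contact_force"],o["width"])
cal=eyes.calibration("wrist"); im,d=eyes.read_camera("wrist"); cv2.imwrite(f"pics/{sys.argv[1]}.png",im)
H,S,V=cv2.split(cv2.cvtColor(im,cv2.COLOR_BGR2HSV))
for n,a,b in[("green",45,85),("blue",100,130),("orange",3,18)]:
    m=((H>a)&(H<b)&(S>100)).astype(np.uint8); k,l,st,ce=cv2.connectedComponentsWithStats(m)
    for i in range(1,k):
        if st[i,4]>150:
            P=world("wrist",d,cal,l==i)
            if len(P):print(n,ce[i].round(),st[i,4],"mean",P.mean(0).round(4),"mid",((P.max(0)+P.min(0))/2).round(4))
E
python3 g.py w1
```

```text
[0.54242875 0.02308895 0.13124146] [-3.14117952 -0.00666761  0.00546189] [-0.1678676  -0.45199268  0.69211426] 1.0004796983365352
green [277. 209.] 623 mean [0.546  0.0224 0.0484] mid [0.5458 0.0223 0.0479]
orange [216.  75.] 2575 mean [0.6498 0.0682 0.0458] mid [0.6534 0.0696 0.0248]
orange [546. 238.] 890 mean [ 0.5115 -0.2323  0.025 ] mid [ 0.5117 -0.2337  0.0238]
orange [159. 280.] 954 mean [0.5542 0.0726 0.1751] mid [0.5518 0.074  0.1647]
orange [ 13. 284.] 154 mean [0.5755 0.0968 0.2165] mid [0.5754 0.0981 0.217 ]
orange [545. 287.] 211 mean [ 0.5762 -0.0511  0.2179] mid [ 0.576  -0.053   0.2182]
orange [143. 361.] 582 mean [0.5398 0.0684 0.2069] mid [0.5487 0.0602 0.2171]
orange [409. 362.] 280 mean [ 0.5405 -0.0224  0.2077] mid [ 0.5415 -0.0222  0.2052]
```

View pics/w1.png

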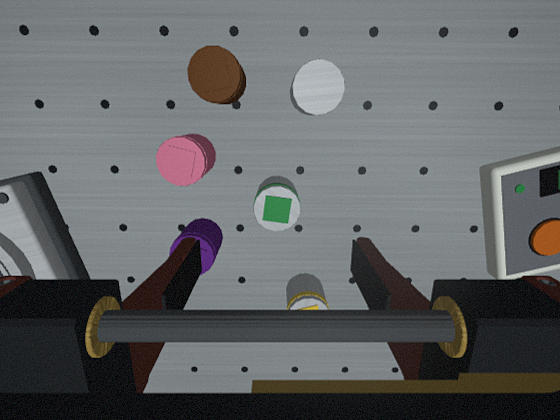

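The wrist view shows the green carrier at (277,209), which puts it at about (0.5455, 0.0225). The fingers straddle its column, with purple and pink off to the left.

Request:
move_arm(moves=[[[0.3, 0, -3, 0, 1], [0, 0, -3, 0, 1], [0, 0, -3, 0, 1], [0, 0, -3, 0, 1], [0, 0, 0, 0, 1]]])

```text
t: 3.1
eef_pos: [0.546, 0.0225, 0.0121]
tool_rot: [-3.141, -0.005, 0.003]
contact_force: [0.1, 0.1, 1.2]
width: 0.997
grip_force: 0.0
```

Request:
move_arm(moves=[[[0, 0, 0, 0, 0.3], [0, 0, 0, 0, 0.3], [0, 0, 0, 0, 0.3], [0, 0, 0, 0, 0.3], [0, 0, 0, 0, 0.3]]], newtons=15)

```text
t: 3.72
eef_pos: [0.5468, 0.0228, 0.0128]
tool_rot: [-3.142, -0.006, -0.0]
contact_force: [0.9, 0.3, -0.1]
width: 0.471
grip_force: 0.0
```

Request:
move_arm(moves=[[[0, 0, 0, 0, 0.2], [0, 0, 0, 0, 0.2], [0, 0, 0, 0, 0.2], [0, 0, 0, 0, 0.2], [0, 0, 0, 0, 0.2]]], newtons=20)

```text
t: 4.35
eef_pos: [0.5468, 0.0228, 0.0128]
tool_rot: [-3.141, -0.006, -0.0]
contact_force: [-0.5, -0.5, 4.9]
width: 0.455
grip_force: 20.0
```

Request:
move_arm(moves=[[[0, 0, 1, 0, 0.2], [0, 0, 3, 0, 0.2], [0, 0, 3, 0, 0.2], [0, 0, 3, 0, 0.2], [0, 0, 2, 0, 0.2]]])

```text
t: 4.97
eef_pos: [0.5471, 0.0227, 0.1343]
tool_rot: [-3.142, -0.006, -0.002]
contact_force: [0.2, 0.2, -0.8]
width: 0.454
grip_force: 20.0
```

Request:
move_arm(moves=[[[-1.5, 5.7, 0, 0, 0.2], [-1.5, 5.7, 0, 0, 0.2], [-1.5, 5.7, 0, 0, 0.2], [-1.5, 5.7, 0, 0, 0.2], [-1.5, 5.7, 0, 0, 0.2]]])

```text
t: 5.6
eef_pos: [0.4709, 0.3094, 0.1329]
tool_rot: [-3.142, -0.006, -0.0]
contact_force: [0.2, 0.6, -1.1]
width: 0.448
grip_force: 20.0
```

```bash
python3 - <<'E'
from h import *
print(robot.observe()["eef_pos"],robot.observe()["grip_force"])
cal=eyes.calibration("wrist"); im,d=eyes.read_camera("wrist"); cv2.imwrite("pics/w2.png",im)
print(robot.observe()["eef_pos"])
for r in eyes.silhouettes("wrist","carrier_green_mid")[:2]:
    P=world("w",d,cal,r["pixels"]); print(r["confidence"],r["uv"],P.min(0),P.max(0))
E
```

```text
[0.47091035 0.30943814 0.13287984] 19.998770356178284
[0.46906838 0.31608847 0.1330971 ]
0.92 [529.4, 73.5] [ 0.56435661  0.06380867 -0.00252638] [0.61567226 0.12231751 0.05050222]
0.67 [549.2, 5.7] [ 0.63006378  0.06966548 -0.0031255 ] [0.64359137 0.08898654 0.01793065]
```

View pics/w2.png

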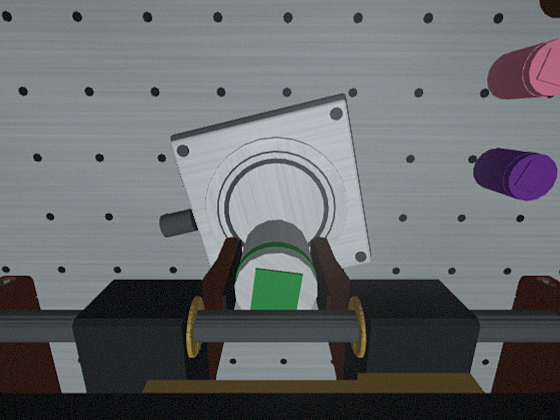

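The wrist view shows the carrier upright in the grip, and the inner ring centred near (277,207). The arm was still settling, so I'll let it come to rest and measure again.

Request:
move_arm(moves=[[[0, 0, 0, 0, 0.2], [0, 0, 0, 0, 0.2], [0, 0, 0, 0, 0.2], [0, 0, 0, 0, 0.2], [0, 0, 0, 0, 0.2]]])

```text
t: 6.32
eef_pos: [0.472, 0.3072, 0.1326]
tool_rot: [-3.141, -0.004, 0.0]
contact_force: [-0.2, 0.2, -1.2]
width: 0.453
grip_force: 20.0
```

```bash
python3 - <<'E'
from h import *
print(robot.observe()["eef_pos"])
cal=eyes.calibration("wrist"); im,d=eyes.read_camera("wrist")
K=cal["intrinsics"];R=cv2.Rodrigues(cal["rotation"])[0];o=cal["xyz"]
# rectify plane z=.05 to a metric map, 0.5 mm/px, centred (0.4715,0.308)
n=360; X,Y=np.meshgrid(np.arange(n),np.arange(n))
W=np.stack([.4715+(n/2-Y)*.0005,.308+(n/2-X)*.0005,np.full(X.shape,.05)],-1)-o
c=W@R; mu=(c[...,0]/c[...,2]*K[0,0]+K[0,2]).astype(np.float32); mv=(c[...,1]/c[...,2]*K[1,1]+K[1,2]).astype(np.float32)
rec=cv2.remap(im,mu,mv,cv2.INTER_CUBIC)
g=cv2.GaussianBlur(cv2.cvtColor(rec,cv2.COLOR_BGR2GRAY),(3,3),0)
# dark ring r~40-42mm: search centre for darkest upper-half arc
best=[]
th=np.radians(np.arange(-15,196,2))
for r in np.arange(78,86,1):
  for dx in np.arange(-30,31):
    for dy in np.arange(-30,31):
      xs=(180+dx+r*np.cos(th)).round().astype(int); ys=(180+dy-r*np.sin(th)).round().astype(int)
      best.append((g[ys,xs].mean(),r,dx,dy))
for b in sorted(best)[:4]: print(b,.4715-b[3]*.0005,.308-b[2]*.0005)
cv2.imwrite("pics/rec.png",rec)
E
```

```text
[0.47197007 0.30722731 0.13263221]
(np.float64(72.97169811320755), np.int64(84), np.int64(-2), np.int64(-5)) 0.474 0.309
(np.float64(73.18867924528301), np.int64(84), np.int64(-2), np.int64(-3)) 0.473 0.309
(np.float64(73.18867924528301), np.int64(84), np.int64(-1), np.int64(-4)) 0.4735 0.3085
(np.float64(73.40566037735849), np.int64(83), np.int64(-2), np.int64(-4)) 0.4735 0.309
```

View pics/rec.png

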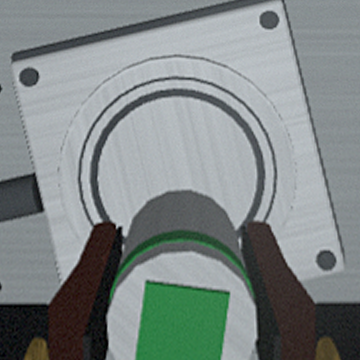

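The rectified view puts the dark ring's centre at about (0.473, 0.3085), within 2 mm of the tool. I'll lower the carrier now.

Request:
move_arm(moves=[[[0.1, 0.1, -3, 0, 0.2], [0, 0, -2.5, 0, 0.2], [0, 0, -1, 0, 0.2], [0, 0, -0.3, 0, 0.2], [0, 0, 0, 0, 0.2]]])

```text
t: 7.0
eef_pos: [0.4732, 0.309, 0.0652]
tool_rot: [-3.141, -0.006, -0.001]
contact_force: [0.2, 0.3, -1.1]
width: 0.454
grip_force: 20.0
```

Request:
move_arm(moves=[[[0, 0, -0.1, 0, 0.2], [0, 0, -0.1, 0, 0.2], [0, 0, 0, 0, 0.2], [0, 0, 0, 0, 0.2], [0, 0, 0, 0, 0.2]]])

```text
t: 7.62
eef_pos: [0.4728, 0.3088, 0.0628]
tool_rot: [-3.141, -0.006, -0.0]
contact_force: [-0.9, -1.0, 0.5]
width: 0.457
grip_force: 20.0
```

Request:
move_arm(moves=[[[0, 0, 0, 0, 0.55], [0, 0, 0, 0, 0.7], [0, 0, 0, 0, 0.85], [0, 0, 0, 0, 1], [0, 0, 0, 0, 1]]])

```text
t: 8.25
eef_pos: [0.4727, 0.3087, 0.0626]
tool_rot: [-3.142, -0.006, 0.0]
contact_force: [-0.0, 0.3, 0.0]
width: 0.968
grip_force: 0.0
```

Request:
move_arm(moves=[[[0, 0, 0, 0, 1], [0, 0, 2, 0, 1], [0, 0, 4, 0, 1], [0, 0, 4, 0, 1], [0, 0, 2, 0, 1]]])

```text
t: 8.88
eef_pos: [0.4737, 0.3093, 0.185]
tool_rot: [-3.14, -0.006, -0.005]
contact_force: [0.9, 0.1, 0.0]
width: 1.005
grip_force: 0.0
```

Request:
move_arm(moves=[[[0, 0, 0, 0, 0], [0, 0, 0, 0, 0], [0, 0, 0, 0, 0], [0, 0, 0, 0, 0], [0, 0, 0, 0, 0]]])

```text
t: 9.5
eef_pos: [0.4725, 0.3086, 0.1821]
tool_rot: [3.141, 0.006, -0.001]
contact_force: [-0.1, -0.2, -0.7]
width: 0.473
grip_force: 0.0
```

```bash
python3 g.py w3; python3 - <<'E'
from h import *
im,d=eyes.read_camera("side");cal=eyes.calibration("side")
cv2.imwrite("pics/s3.png",cv2.resize(im[100:260,130:330],None,fx=3,fy=3))
E
```

```text
[0.47253695 0.30860911 0.18208625] [ 3.14128871e+00  5.86008013e-03 -1.27226694e-03] [-0.06458891 -0.15781297 -0.72990242] 0.47289767061893284
green [276. 214.] 613 mean [0.4719 0.3088 0.0984] mid [0.4716 0.309  0.0983]
orange [528.  14.] 1555 mean [0.6396 0.0825 0.0311] mid [0.6449 0.0785 0.0255]
orange [216. 276.] 779 mean [0.4843 0.3343 0.2236] mid [0.4878 0.3355 0.223 ]
orange [ 18. 294.] 645 mean [0.502  0.3819 0.2672] mid [0.4999 0.3842 0.2674]
orange [536. 294.] 724 mean [0.5026 0.2351 0.2675] mid [0.4177 0.1186 0.1381]
orange [ 27. 368.] 1586 mean [0.4793 0.3813 0.2709] mid [0.4787 0.3691 0.2779]
orange [211. 357.] 265 mean [0.4709 0.3308 0.2571] mid [0.4724 0.3307 0.2528]
orange [528. 368.] 1800 mean [0.4812 0.2359 0.272 ] mid [0.4799 0.2465 0.2782]
```

View pics/w3.png

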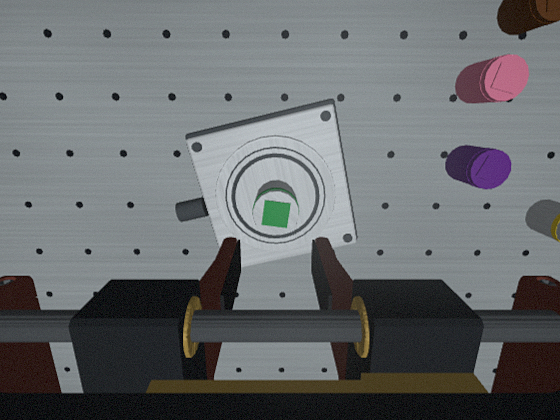

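The wrist view shows the green carrier upright in the middle of the rings, with the chip at (276,214), i.e. (0.472, 0.309, 0.098). It is released. Next is the blue key, with the fingers shut.

Request:
move_arm(moves=[[[0.5, -5.2, 0, 0, 0], [0.5, -5.2, 0, 0, 0], [0.5, -5.2, 0, 0, 0], [0.5, -5.2, 0, 0, 0], [0.5, -5.2, 0, 0, 0]]])

```text
t: 10.22
eef_pos: [0.4979, 0.0471, 0.1828]
tool_rot: [-3.142, -0.006, -0.001]
contact_force: [-0.3, -0.4, 0.1]
width: 0.005
grip_force: 0.0
```

Request:
move_arm(moves=[[[0.5, -5.2, 0, 0, 0], [0.5, -5.2, 0, 0, 0], [0.5, -5.2, 0, 0, 0], [0.5, -5.2, 0, 0, 0], [0.5, -5.2, 0, 0, 0]]])

```text
t: 10.85
eef_pos: [0.5228, -0.2131, 0.1827]
tool_rot: [-3.142, -0.006, -0.001]
contact_force: [0.6, 0.1, -0.1]
width: 0.003
grip_force: 0.0
```

Request:
move_arm(moves=[[[0.5, -5.4, -2, 0, 0], [0.4, -5.4, -2, 0, 0], [0, 0, -2, 0, 0], [0, 0, 0, 0, 0], [0, 0, 0, 0, 0]]])

```text
t: 11.48
eef_pos: [0.5319, -0.3188, 0.1232]
tool_rot: [-3.142, -0.007, -0.0]
contact_force: [0.5, 0.1, -0.1]
width: 0.001
grip_force: 0.0
```

```bash
python3 g.py w4
```

```text
[ 0.5319484  -0.31882178  0.12317016] [-3.14151223e+00 -6.82180629e-03 -3.80502541e-04] [ 0.48941629  0.10958785 -0.06781787] 0.001340461904494205
green [212. 157.] 1782 mean [ 0.5764 -0.264   0.0238] mid [ 0.5762 -0.264   0.0235]
blue [276. 206.] 1262 mean [ 0.5338 -0.3189  0.0255] mid [ 0.5334 -0.319   0.0239]
orange [187. 229.] 1213 mean [ 0.5123 -0.2384  0.0256] mid [ 0.5116 -0.2376  0.0244]
orange [ 19. 294.] 674 mean [ 0.5612 -0.2457  0.2082] mid [ 0.5594 -0.2439  0.209 ]
orange [536. 294.] 728 mean [ 0.5623 -0.3921  0.209 ] mid [ 0.56   -0.3942  0.2095]
orange [ 27. 368.] 1608 mean [ 0.5389 -0.2462  0.2122] mid [ 0.5393 -0.2562  0.2191]
orange [528. 368.] 1824 mean [ 0.5406 -0.3916  0.213 ] mid [ 0.5387 -0.3916  0.213 ]
```

View pics/w4.png

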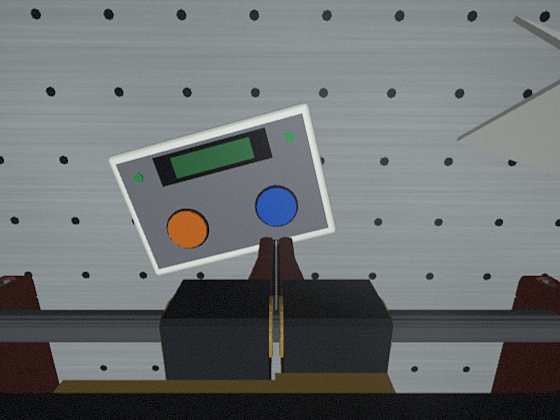

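The wrist view shows the blue key at (276,206), i.e. (0.533, -0.319), directly below the shut fingers. Orange is 80 mm to the left at (187,229).

Request:
move_arm(moves=[[[0.1, 0, -4, 0, 0], [0, 0, -3, 0, 0], [0, 0, -1.5, 0, 0], [0, 0, -0.6, 0, 0], [0, 0, 0, 0, 0]]])

```text
t: 12.15
eef_pos: [0.5333, -0.3194, 0.0323]
tool_rot: [3.141, 0.006, 0.001]
contact_force: [0.3, 0.3, 1.3]
width: 0.004
grip_force: 0.0
```

Request:
move_arm(moves=[[[0, 0, 0, 0, 0], [0, 0, -0.1, 0, 0], [0, 0, -0.1, 0, 0], [0, 0, 0, 0, 0], [0, 0, 0, 0, 0]]])

```text
t: 12.78
eef_pos: [0.5327, -0.3193, 0.0296]
tool_rot: [-3.141, -0.006, 0.0]
contact_force: [0.2, 0.1, -0.1]
width: 0.001
grip_force: 0.0
```

Request:
move_arm(moves=[[[0, 0, -0.1, 0, 0], [0, 0, -0.1, 0, 0], [0, 0, -0.05, 0, 0], [0, 0, 0, 0, 0], [0, 0, 0, 0, 0]]])

```text
t: 13.4
eef_pos: [0.5328, -0.3193, 0.0271]
tool_rot: [-3.141, -0.006, -0.0]
contact_force: [-0.3, -0.9, -1.2]
width: 0.007
grip_force: 0.0
```

Request:
move_arm(moves=[[[0, 0, -0.05, 0, 0], [0, 0, 0, 0, 0], [0, 0, -0.03, 0, 0], [0, 0, 0, 0, 0], [0, 0, 0, 0, 0]]])

```text
t: 14.02
eef_pos: [0.5328, -0.3193, 0.0265]
tool_rot: [3.142, 0.006, 0.0]
contact_force: [-1.1, 0.3, 3.7]
width: 0.004
grip_force: 1.7
```

Request:
move_arm(moves=[[[0, 0, -0.03, 0, 0], [0, 0, 0, 0, 0], [0, 0, 0, 0, 0], [0, 0, 0, 0, 0], [0, 0, 0, 0, 0]]])

```text
t: 14.65
eef_pos: [0.5328, -0.3193, 0.0262]
tool_rot: [-3.142, -0.006, -0.0]
contact_force: [-0.4, 0.4, 5.8]
width: 0.004
grip_force: 2.5
```

Request:
move_arm(moves=[[[0, 0, -0.01, 0, 0], [0, 0, 0, 0, 0], [0, 0, 0, 0, 0], [0, 0, 0, 0, 0], [0, 0, 0, 0, 0]]])

```text
t: 15.28
eef_pos: [0.5328, -0.3193, 0.0261]
tool_rot: [3.142, 0.006, 0.0]
contact_force: [-0.8, 0.8, 4.9]
width: 0.006
grip_force: 2.7
```

```bash
python3 - <<'E'
from h import *
f=[]
for _ in range(6):
    eyes.read_camera("wrist"); f.append(robot.observe()["contact_force"][2])
print(np.round(f,1),np.mean(f))
E
```

```text
[5.7 5.2 4.9 5.4 6.5 4.9] 5.436077555421499
```

The key is held at a mean of 5.4 N, so I'll come off it.

Request:
move_arm(moves=[[[0, 0, 0.5, 0, 0], [0, 0, 2, 0, 0], [0, 0, 4, 0, 0], [0, 0, 4, 0, 0], [0, 0, 0, 0, 0]]])

```text
t: 16.2
eef_pos: [0.5348, -0.3208, 0.1342]
tool_rot: [3.138, 0.006, 0.008]
contact_force: [1.0, 0.1, -0.0]
width: 0.004
grip_force: 0.0
```

```bash
python3 - <<'E'
from h import *
im,d=eyes.read_camera("top");cal=eyes.calibration("top")
H,S,V=cv2.split(cv2.cvtColor(im,cv2.COLOR_BGR2HSV)); m=(H>45)&(H<85)&(S>80); m[:,200:]=0; m[:200]=0; m[300:]=0
print(m.sum(),world("t",d,cal,m).mean(0),robot.observe()["eef_pos"],robot.observe()["contact_force"])
if m.sum()>40: print(sign_off())
E
```

```text
113 [0.46989512 0.30816761 0.09895204] [ 0.53353946 -0.31986312  0.13222146] [ 0.22365289  0.17221881 -0.28546348]
the job is handed in; nothing more can be done
None
```

The green carrier stands upright and released, about 3 mm from the chuck's centre; the blue key was then pressed at about 5.4 N and let go, the orange key was not touched, and the job is handed in (no verdict was returned).

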